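# Fill the honeycomb of sauce pots in the round serving tin

### The arm

A 6-joint arm with a two-finger parallel gripper is mounted at the origin on the work surface. World frame = base frame: x ahead of the robot, y to its left, z up, the work surface at z = 0. Lengths are in m, angles in rad, forces in N, time in s.
With the tool pointing down it reaches from about 0.35 to 0.775 m from the base axis. Payload 5.5 kg.
Tool frame: the origin (TCP) lies where the fingers leave the gripper's body, on its centre line; the fingertips stand 73 mm ahead of it and the grasp point (between the pads) lies 54 mm ahead of it; z points along the fingers, y is the direction in which the jaws open and shut (so a half turn about z gives the same grasp; the last joint's range is limited). The gripper opens to 85 mm and grips with 20 to 120 N. Pads are 22 mm wide; open, the fingers measure 114 mm over their backs; the gripper's body (76 mm by 85 mm) begins 54 mm behind the grasp point. The pads swing forward as they close: fully open they stand 13 mm farther back than shut.
Start: joints at [-1.374, 0.313, 0.046, 1.304, 0, 1.431], TCP at [0.19, -0.543, 0.304] pointing down, gripper open.
Joint ranges: [-2.76, 2.76], [-0.86, 1.69], [-1.03, 1.26], [-2.2, 2.34], [-1.47, 1.5], [-3.14, 3.14]. Speed limits (rad/s): [2.57, 2.57, 3.14, 3.14, 3.14, 3.14].

### API

Orientations are given as a unit quaternion [w, x, y, z].
In Python, from workcell import env, read_camera, job, cut_out gives the robot as it stands.
- The arm moves only by the tool servo_tool, never from a script. Its argument "deltas" is a list of rows, each an object of numbers: "dx", "dy", "dz": the shift along the world's x, y, z in mm; "rx", "ry", "rz": the turn, a rotation vector about the world's x, y, z in rad; "fingers": the closure, from -1 (fully open) to 1 (shut). A call has 1 to 8 rows; each row shifts and turns the commanded pose from where the row before left it; what a row does not reach is not made up. A row lasts 1/10 s, in which the tool goes at most 50 mm and 8.59 degrees, less where a joint would pass 70% of its speed; a pose out of reach is approached as far as the arm can. A call is refused whole if a number of a shift passes 50 or a number of a turn 0.15, either way. A call with a gripper value outside its range is refused whole. The fingers move at their own pace and stop on an object; "newtons" is the grip in N (left out, the last holds). Time passes only in rows, so rows that do not move let the fingers close. It gives the time, the measured TCP pose, the force and the opening at its end, in the units of the state.
- env.get_state(): the state, without advancing time (a new reading comes with each control period).
- read_camera(name): name is "side" or "top" or "wrist"; returns a dict with "img" (480x640x3 uint8, red, green, blue), "intrinsics" (3x3 intrinsics, pixels), "extrinsics" (4x4, takes a point from camera to world coordinates); the wrist camera has in their place "hand_eye" (4x4, takes a point from camera to tool coordinates, whose origin is the TCP and whose axes are the flange's). Camera axes: x right, y down, z forward; pixel columns grow to the right and rows downward; lengths in m; the calibration is good to about 2 mm. A picture is of the moment at which its call begins: read the wrist's pose just before it. There is no depth.
- job.hand_in(): hands the job in, once; it reports no verdict.
Trained networks look in the newest picture that a camera, given by its name, has taken for a name from the list of things; names that differ only in an ending like _2 or _b are one class to them, and where a whole thing is asked for, a point or a joint stands for the part that bears it (a point fixed in the world has none). Each returns a list of dicts, best first, with "confidence" (0 to 1); they miss things now and then, are a little off and sometimes report something else, mostly with a low value. They report only what shows in the picture. A call takes as long as a camera call. They do not tell look-alikes from the thing itself.
- cut_out(target, camera): "region" (480x640 bool, what is visible of it) and "extent" ([left, top, right, bottom] in pixels, round what is visible of it).
The state is a dict: "clock": time; "joint_pos": joint angles; "qvel": joint speeds; "tau": joint torques, N m; "tcp_pos": TCP position; "orientation": TCP orientation; "wrist_force": force on the tool from outside, world axes, zero at the start; "ft_torque": the same for the moment, N m; "finger_gap": finger opening in m.
Only numpy, scipy, OpenCV 4.12 (cv2) and the standard library are available. Lean on these libraries where they do the work, as an engineer would, in place of code of your own. Each camera call takes 0.05 s, during which the arm holds its last target. There are 200 camera calls.

### The job

The round tin on the counter takes seven small sauce pots, packed like a honeycomb, and two places on its outer ring are still empty. Put the two small red-lidded pots that stand on the counter into those two places, one in each, so that they stand upright on the tin's floor among the others. Leave the green-lidded pot where it is; the wide red-lidded pot is too big and is not wanted.

Things in the scene. Friction and masses are not known exactly. Their poses are not given: they have to be found in the camera images.
- tin: shallow round aluminium tin, fixed, 182 mm across, wall 30 mm high. Origin: centre of underside, z up; floor 4 mm above it. Seven seats: the middle, and six on a 60 mm radius every 60 degrees from its x axis. Loose pots like pot_a stand in the middle and at 0, 120, 180 and 240 degrees. Empty: 60 and 300 degrees, at (x, y) = (30, 52) and (30, -52) mm in its frame. Seated lids are 4 mm apart; the taper guides a pot in.
- pot_a: small tapered steel sauce pot, red lid: 44 mm across the foot, 56 mm across the lid, lid top 54 mm above the foot; a black cylindrical knob to lift it by stands on the lid's centre, 18 mm across, 32 mm tall (top 86 mm above the foot). 0.11 to 0.23 kg. Origin: centre of the underside, z up; round, yaw means nothing. Goes in either empty seat.
- pot_b: small tapered steel sauce pot, red lid: 44 mm across the foot, 56 mm across the lid, lid top 54 mm above the foot; a black cylindrical knob to lift it by stands on the lid's centre, 18 mm across, 32 mm tall (top 86 mm above the foot). 0.11 to 0.23 kg. Origin: centre of the underside, z up; round, yaw means nothing. Goes in either empty seat.
- pot_green: bystander: a pot of the same shape and size as pot_a but with a green lid, standing on the counter; not to be moved. Origin: centre of the underside. Also near by, unlisted: a wide pot with a red lid 84 mm across and a knob like the others, and a green bottle 68 mm across and 0.24 m tall.
Mind the look-alikes: they are no part of the job. What is shaped like the pot_b but blue is not meant. Leave any yellow look-alike of the pot_a alone.

How it is judged:
At the end, for the whole second after the job is handed in: pot_a and pot_b stand one in each of the two empty seats: each within 15 mm of its seat along the tin's x and along its y, its foot on the tin's floor (less than 10 mm above the tin's underside), upright within about 10 degrees, and at rest ((((x of pot_a in the frame of tin between 0.015 and 0.045 m and y of pot_a in the frame of tin between 0.037 and 0.067 m and z of pot_a in the frame of tin between -0.002 and 0.01 m) and (x of pot_b in the frame of tin between 0.015 and 0.045 m and y of pot_b in the frame of tin between -0.067 and -0.037 m and z of pot_b in the frame of tin between -0.002 and 0.01 m)) or ((x of pot_a in the frame of tin between 0.015 and 0.045 m and y of pot_a in the frame of tin between -0.067 and -0.037 m and z of pot_a in the frame of tin between -0.002 and 0.01 m) and (x of pot_b in the frame of tin between 0.015 and 0.045 m and y of pot_b in the frame of tin between 0.037 and 0.067 m and z of pot_b in the frame of tin between -0.002 and 0.01 m))) and angle between each of pot_a, pot_b's own z axis and vertical below 0.17 rad and linear speed of each of pot_a, pot_b below 0.02 m/s); the robot touches nothing.
It fails at once if the green-lidded pot is moved by more than 20 mm (distance of pot_green from where it was at the start of the episode above 0.02 m).
It also fails if it takes over 61 s, if anything falls off the work surface, if the arm or the gripper's body presses on something with over 40 N, if the wrist force passes 120 N, or if a joint passes its speed limit or range.

## Working session

There is one attempt and no reset: what is moved stays moved. The work goes in short steps, Python scripts to look and compute and a tool call to move; the robot and the scene stay as the last step left them, time stands still between calls to the robot, and variables do not carry over. Pictures are saved under pics/ and viewed, about 8 in all and at most 12, crops included, and the job is handed in when it is done.

Besides the shell and the picture viewer there is one more tool, called as name(argument=value, ...), one argument or row to a line, values as JSON. servo_tool: Moves the arm, as the interface text tells. Its arguments: {"type":"object","properties":{"deltas":{"type":"array"},"newtons":{"type":"number"}},"required":["deltas"]}

```bash
mkdir -p pics; ls; cat > h.py <<'E'
import numpy as np, cv2
from workcell import env, read_camera, job, cut_out
def ray(c,uv):
    K=np.array(c["intrinsics"]);T=np.array(c["extrinsics"])
    d=T[:3,:3]@np.linalg.inv(K)@np.array([uv[0],uv[1],1.]);return T[:3,3],d
def at_z(c,uv,z):
    o,d=ray(c,uv);return (o+d*(z-o[2])/d[2])
def proj(c,p):
    T=np.linalg.inv(np.array(c["extrinsics"]));q=np.array(c["intrinsics"])@(T[:3,:3]@np.array(p)+T[:3,3]);return q[:2]/q[2]
def save(n,img):cv2.imwrite("pics/"+n,cv2.cvtColor(img,cv2.COLOR_RGB2BGR))
E
python3 - <<'E'
from h import *
print(env.get_state())
for n in ("top","side"):
    c=read_camera(n);save(n+"1.png",c["img"]);np.save(n+".npy",c,allow_pickle=True)
    print(n,np.round(c["extrinsics"],3).tolist(),np.round(c["intrinsics"],1).tolist())
    for t in ("pot_a","pot_green","tin"):
        for r in cut_out(t,n): print(t,round(r["confidence"],2),r["extent"])
E
```

```text
pics
{'clock': 0.0, 'joint_pos': array([-1.37359929e+00,  3.14003511e-01,  4.49992025e-02,  1.30358819e+00,
        2.47266738e-05,  1.43117341e+00]), 'qvel': array([-0.00068375, -0.00318038,  0.00133707, -0.00059724, -0.00150369,
       -0.00083347]), 'tau': array([ 9.16410936e-04, -4.80630469e+01,  2.98530436e+01,  1.96272531e-02,
        2.23029232e-06,  3.53166296e-07]), 'tcp_pos': array([ 0.18994168, -0.54233417,  0.30301524]), 'orientation': array([-8.98071800e-04,  9.85852129e-01,  1.67614954e-01, -1.34915305e-05]), 'wrist_force': array([-0.33371251, -0.40415924,  0.31228345]), 'ft_torque': array([ 0.06402792,  0.03153659, -0.02843916]), 'finger_gap': 0.08531203014037081}
top [[0.02, -0.992, 0.124, 0.391], [-1.0, -0.02, -0.003, 0.008], [0.006, -0.124, -0.992, 0.906], [0.0, 0.0, 0.0, 1.0]] [[441.3, 0.0, 314.4], [0.0, 441.3, 232.8], [0.0, 0.0, 1.0]]
pot_a 0.91 [161.5, 234.0, 195.4, 266.5]
pot_a 0.62 [144.3, 163.9, 178.7, 192.0]
pot_a 0.59 [196.7, 183.0, 228.8, 208.5]
pot_green 0.75 [435.8, 167.6, 469.7, 197.9]
tin 0.97 [296.1, 173.4, 391.8, 262.5]
side [[-0.797, -0.333, 0.504, -0.012], [-0.604, 0.407, -0.685, 0.685], [0.023, -0.851, -0.525, 0.56], [0.0, 0.0, 0.0, 1.0]] [[533.1, 0.0, 321.8], [0.0, 533.1, 235.1], [0.0, 0.0, 1.0]]
pot_a 0.95 [192.7, 243.3, 225.2, 294.8]
pot_a 0.82 [277.8, 303.4, 315.2, 362.8]
pot_a 0.81 [126.2, 267.7, 168.0, 320.8]
pot_a 0.71 [212.9, 287.7, 250.1, 343.4]
pot_green 0.73 [275.9, 198.7, 372.5, 258.7]
pot_green 0.64 [343.9, 152.8, 367.0, 190.9]
tin 0.66 [275.4, 201.3, 372.2, 256.9]
```

View pics/top1.png

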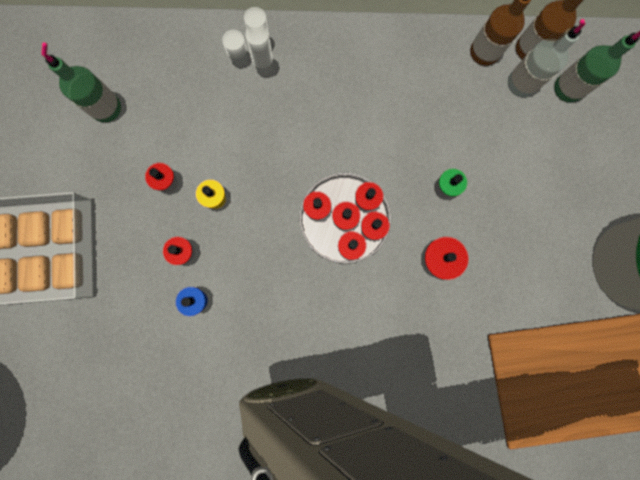

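View pics/side1.png

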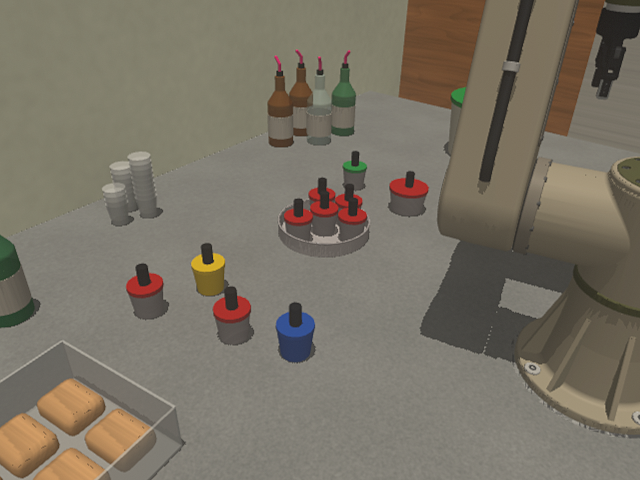

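Top view: the red-lidded candidates on the counter are at (159,177), (178,251) and (446,258). The third is visibly wider, so it is the unwanted one. Yellow is at (209,193), blue at (190,301) and green at (453,183). The tin is at (345,218), with its two gaps toward the lower left and upper left. I'll fit the lids and confirm in a crop.

```bash
python3 - <<'E'
from h import *
from scipy.optimize import least_squares
C={n:np.load(n+".npy",allow_pickle=True).item() for n in("top","side")}
res={}
for n,c in C.items():
    h=cv2.cvtColor(c["img"],cv2.COLOR_RGB2HSV).astype(int)
    for col,m in dict(red=((h[...,0]<6)|(h[...,0]>174)),yel=abs(h[...,0]-25)<6,blue=abs(h[...,0]-113)<10,green=abs(h[...,0]-66)<8).items():
        m=(m&(h[...,1]>170)&(h[...,2]>90)).astype(np.uint8)
        k,l,s,_=cv2.connectedComponentsWithStats(m)
        for i in range(1,k):
            if 120<s[i,4]<6000:
                pts=np.argwhere(l==i)[:,::-1].astype(np.float32)
                hull=cv2.convexHull(pts);M=cv2.moments(hull);uv=(M['m10']/M['m00'],M['m01']/M['m00'])
                p=at_z(c,uv,0.052)
                print(n,col,np.round(uv,1),s[i,:5].tolist(),np.round(p*1000,1)[:2])
c=C["top"];save("crop1.png",cv2.resize(c["img"][150:330,130:330],None,fx=4,fy=4*0.8,interpolation=cv2.INTER_CUBIC))
E
```

```text
top red [159.3 176.4] [146, 163, 28, 27, 478] [603.7 314.3]
top red [368.7 195.9] [356, 183, 27, 27, 491] [ 573.  -100.3]
top red [316.8 205.1] [304, 192, 27, 27, 489] [552.5   1.8]
top red [345.8 215.4] [333, 203, 26, 26, 490] [533.2 -55.5]
top red [374.8 225.4] [362, 212, 27, 27, 506] [ 514.6 -112.4]
top red [351.6 245.2] [339, 232, 26, 27, 495] [474.8 -67.4]
top red [177.3 250.5] [163, 237, 29, 27, 512] [457.6 270.2]
top red [445.9 257.9] [425, 238, 43, 41, 1317] [ 453.8 -250.6]
top yel [210.4 193.8] [196, 180, 29, 28, 538] [570.8 211.6]
top blue [190.7 300.9] [177, 288, 29, 27, 501] [361.7 239.1]
top green [452.2 182.4] [439, 170, 27, 26, 379] [ 603.8 -265.7]
side red [408.6 186.8] [390, 179, 38, 17, 442] [ 451.  -253.4]
side red [348.9 209.4] [335, 194, 32, 28, 347] [493.  -89.1]
side red [324.  207.3] [311, 201, 27, 14, 233] [536.  -64.6]
side red [298.1 215.5] [284, 209, 29, 14, 246] [554.7  -6.5]
side red [144.2 284. ] [127, 274, 36, 21, 448] [603.1 313.3]
side red [231.2 307.6] [213, 296, 37, 24, 519] [456.5 269.5]
side yel [207.2 263.6] [191, 254, 34, 21, 408] [568.8 213.8]
```

View pics/crop1.png

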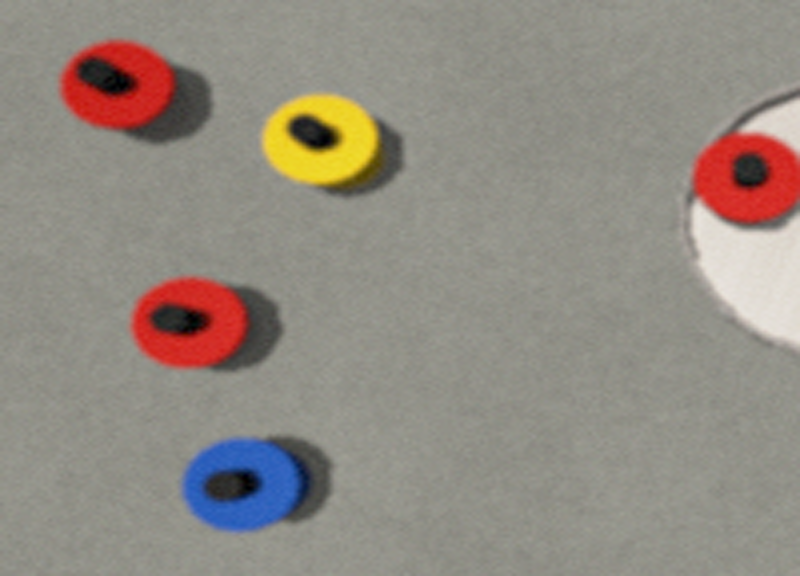

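The crop confirms it: two small red-lidded pots, A at about (603,314) mm and B at about (457,270) mm, with yellow and blue beside them. The tin's middle is at (533,-55.5) mm. The empty seats are S1 at about (591,-43) and S2 at about (492.5,-10.5). A jaw axis at 222° clears the neighbours at both seats. I'm swinging round to B now.

servo_tool(
  deltas=[
    {"dx": 38,"dy": 30,"rz": 0.14},
    {"dx": 38,"dy": 30,"rz": 0.14},
    {"dx": 38,"dy": 30,"rz": 0.14},
    {"dx": 38,"dy": 30,"rz": 0.14},
    {"dx": 38,"dy": 30,"rz": 0.14},
    {"dx": 38,"dy": 30,"rz": 0.14},
    {"dx": 38,"dy": 30,"rz": 0.14},
    {"dx": 38,"dy": 30,"rz": 0.14},
  ],
  newtons=40,
)

```text
invalid input at $.deltas[0]: expected keys dx, dy, dz, rx, ry, rz, fingers
```

servo_tool(
  deltas=[
    {"dx": -4,"dy": 48,"rz": 0.14},
    {"dx": -4,"dy": 48,"rz": 0.14},
    {"dx": -4,"dy": 48,"rz": 0.14},
    {"dx": -4,"dy": 48,"rz": 0.14},
    {"dx": -4,"dy": 48,"rz": 0.14},
    {"dx": -4,"dy": 48,"rz": 0.14},
    {"dx": -4,"dy": 48},
    {"dx": -4,"dy": 48},
  ],
)

```text
invalid input at $.deltas[0]: expected keys dx, dy, dz, rx, ry, rz, fingers
```

servo_tool(
  deltas=[
    {"dx": 38,"dy": 30,"dz": 0,"rx": 0,"ry": 0,"rz": 0.14,"fingers": -1},
    {"dx": 38,"dy": 30,"dz": 0,"rx": 0,"ry": 0,"rz": 0.14,"fingers": -1},
    {"dx": 38,"dy": 30,"dz": 0,"rx": 0,"ry": 0,"rz": 0.14,"fingers": -1},
    {"dx": 38,"dy": 30,"dz": 0,"rx": 0,"ry": 0,"rz": 0.14,"fingers": -1},
    {"dx": 38,"dy": 30,"dz": 0,"rx": 0,"ry": 0,"rz": 0.14,"fingers": -1},
    {"dx": 38,"dy": 30,"dz": 0,"rx": 0,"ry": 0,"rz": 0.14,"fingers": -1},
    {"dx": 38,"dy": 30,"dz": 0,"rx": 0,"ry": 0,"rz": 0.14,"fingers": -1},
    {"dx": 38,"dy": 30,"dz": 0,"rx": 0,"ry": 0,"rz": 0.14,"fingers": -1},
  ],
  newtons=40,
)

```text
clock: 1.2
tcp_pos: [0.4954, -0.3013, 0.3042]
orientation: [0.0, 0.744, 0.668, 0.0]
wrist_force: [0.1, -1.1, 0.3]
finger_gap: 0.085
```

servo_tool(
  deltas=[
    {"dx": -4,"dy": 48,"dz": 0,"rx": 0,"ry": 0,"rz": 0.14,"fingers": -1},
    {"dx": -4,"dy": 48,"dz": 0,"rx": 0,"ry": 0,"rz": 0.14,"fingers": -1},
    {"dx": -4,"dy": 48,"dz": 0,"rx": 0,"ry": 0,"rz": 0.14,"fingers": -1},
    {"dx": -4,"dy": 48,"dz": 0,"rx": 0,"ry": 0,"rz": 0.14,"fingers": -1},
    {"dx": -4,"dy": 48,"dz": 0,"rx": 0,"ry": 0,"rz": 0.14,"fingers": -1},
    {"dx": -4,"dy": 48,"dz": 0,"rx": 0,"ry": 0,"rz": 0.14,"fingers": -1},
    {"dx": -4,"dy": 48,"dz": 0,"rx": 0,"ry": 0,"rz": 0,"fingers": -1},
    {"dx": -4,"dy": 48,"dz": 0,"rx": 0,"ry": 0,"rz": 0,"fingers": -1},
  ],
)

```text
clock: 2.0
tcp_pos: [0.4615, 0.0831, 0.3042]
orientation: [0.0, 0.41, 0.912, 0.0]
wrist_force: [0.5, -0.2, 0.1]
finger_gap: 0.0857
```

servo_tool(
  deltas=[
    {"dx": -1,"dy": 47,"dz": -10,"rx": 0,"ry": 0,"rz": 0,"fingers": -1},
    {"dx": -1,"dy": 47,"dz": -20,"rx": 0,"ry": 0,"rz": 0,"fingers": -1},
    {"dx": -1,"dy": 47,"dz": -20,"rx": 0,"ry": 0,"rz": 0,"fingers": -1},
    {"dx": -1,"dy": 46,"dz": -10,"rx": 0,"ry": 0,"rz": 0,"fingers": -1},
    {"dx": 0,"dy": 0,"dz": 0,"rx": 0,"ry": 0,"rz": 0,"fingers": -1},
  ],
)

```text
clock: 2.5
tcp_pos: [0.4566, 0.2707, 0.2429]
orientation: [-0.001, 0.407, 0.913, -0.0]
wrist_force: [1.1, 0.1, -0.3]
finger_gap: 0.0854
```

```bash
cat >> h.py <<'E'
from scipy.spatial.transform import Rotation as Ro
def wrist():
    s=env.get_state();c=read_camera("wrist");q=np.array(s["orientation"])
    T=np.eye(4);T[:3,:3]=Ro.from_quat(q[[1,2,3,0]]).as_matrix();T[:3,3]=s["tcp_pos"]
    c["extrinsics"]=T@np.array(c["hand_eye"]);return s,c
def reds(c,z,amin=300):
    h=cv2.cvtColor(c["img"],cv2.COLOR_RGB2HSV).astype(int)
    m=(((h[...,0]<6)|(h[...,0]>174))&(h[...,1]>150)&(h[...,2]>60)).astype(np.uint8)
    k,l,s,_=cv2.connectedComponentsWithStats(m)
    for i in range(1,k):
        if s[i,4]>amin:
            hull=cv2.convexHull(np.argwhere(l==i)[:,::-1].astype(np.float32));M=cv2.moments(hull);uv=(M['m10']/M['m00'],M['m01']/M['m00'])
            print(np.round(uv,1),s[i].tolist(),np.round(at_z(c,uv,z)*1000,1)[:2])
E
python3 - <<'E'
from h import *
s,c=wrist();print(s["tcp_pos"]);reds(c,.054);print(proj(c,[.457,.270,.086]));save("w1.png",c["img"])
E
```

```text
[0.45664532 0.27066577 0.24291157]
[322.3 226.9] [279, 184, 88, 87, 4966] [455.5 271.9]
[534.  316.3] [489, 283, 84, 78, 3026] [600.2 320.1]
[322.02928565 245.58577302]
```

View pics/w1.png

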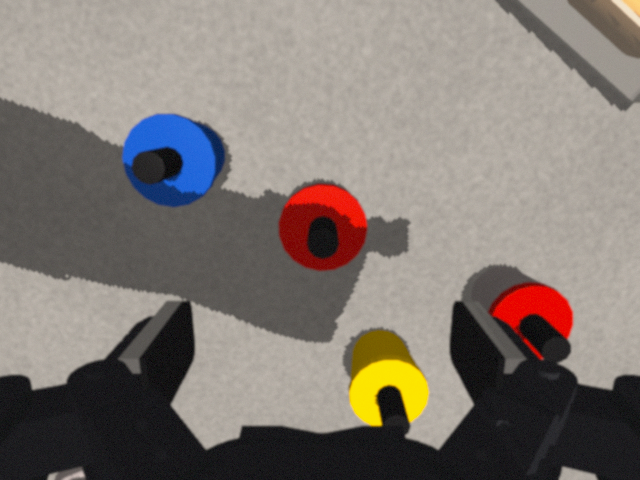

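The wrist view shows B's lid centred between the jaws at (322,227). Yellow, at (389,393), and blue are clear of the fingers. I'm descending and gripping.

servo_tool(
  deltas=[
    {"dx": 0,"dy": 0,"dz": -40,"rx": 0,"ry": 0,"rz": 0,"fingers": -1},
    {"dx": 0,"dy": 0,"dz": -40,"rx": 0,"ry": 0,"rz": 0,"fingers": -1},
    {"dx": 0,"dy": 0,"dz": -31,"rx": 0,"ry": 0,"rz": 0,"fingers": -1},
    {"dx": 0,"dy": 0,"dz": 0,"rx": 0,"ry": 0,"rz": 0,"fingers": 1},
    {"dx": 0,"dy": 0,"dz": 0,"rx": 0,"ry": 0,"rz": 0,"fingers": 1},
    {"dx": 0,"dy": 0,"dz": 0,"rx": 0,"ry": 0,"rz": 0,"fingers": 1},
    {"dx": 0,"dy": 0,"dz": 0,"rx": 0,"ry": 0,"rz": 0,"fingers": 1},
    {"dx": 0,"dy": 0,"dz": 0,"rx": 0,"ry": 0,"rz": 0,"fingers": 1},
  ],
  newtons=50,
)

```text
clock: 3.35
tcp_pos: [0.4594, 0.2667, 0.1357]
orientation: [0.001, 0.41, 0.912, 0.001]
wrist_force: [-0.7, -0.3, 4.5]
finger_gap: 0.0164
```

servo_tool(
  deltas=[
    {"dx": 0,"dy": 0,"dz": 20,"rx": 0,"ry": 0,"rz": 0,"fingers": 1},
    {"dx": 0,"dy": 0,"dz": 0,"rx": 0,"ry": 0,"rz": 0,"fingers": 1},
  ],
)

```text
clock: 3.55
tcp_pos: [0.4594, 0.2669, 0.1562]
orientation: [0.002, 0.41, 0.912, 0.002]
wrist_force: [0.9, 0.4, -2.4]
finger_gap: 0.0164
```

```bash
python3 - <<'E'
from h import *
s=env.get_state();print(s["tcp_pos"],s["wrist_force"],s["finger_gap"])
s,c=wrist();reds(c,s["tcp_pos"][2]-.077);save("w2.png",c["img"])
c=read_camera("side");save("s2.png",c["img"])
a=c["img"][200:400,80:360];b=cv2.resize(a,None,fx=2,fy=2)
w=cv2.resize(cv2.imread("pics/w2.png")[:,:,::-1],None,fx=.5,fy=.5)
o=np.zeros((400,800,3),np.uint8);o[:,:560]=b;o[:180,560:]=cv2.resize(w,(240,180));save("m2.png",o)
E
```

```text
[0.45941454 0.26685516 0.1561745 ] [ 0.89558509  0.36657238 -2.38900466] 0.0163928330289915
[322.2 266.2] [250, 213, 145, 96, 8436] [449.3 278.7]
[602.4 377.8] [554, 339, 86, 85, 4292] [562.7 316.9]
```

View pics/m2.png

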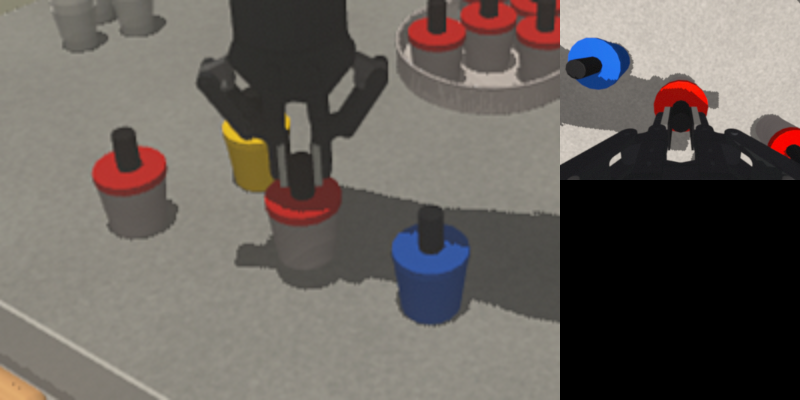

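```bash
cat >> h.py <<'E'
from scipy.optimize import least_squares
def heldfit(c,z,s):
    h=cv2.cvtColor(c["img"],cv2.COLOR_RGB2HSV).astype(int)
    m=(((h[...,0]<6)|(h[...,0]>174))&(h[...,1]>150)&(h[...,2]>40)).astype(np.uint8)
    k,l,st,ce=cv2.connectedComponentsWithStats(m)
    i=min((i for i in range(1,k) if st[i,4]>1500),key=lambda i:abs(ce[i][0]-322)+abs(ce[i][1]-266))
    cols=np.arange(st[i,0]+4,st[i,0]+st[i,2]-4)
    P=np.array([at_z(c,(u,np.argmax(l[:,u]==i)),z)[:2] for u in cols])
    f=lambda p:np.linalg.norm(P-p[:2],axis=1)-.028
    r=least_squares(f,s["tcp_pos"][:2],loss="soft_l1",f_scale=.001)
    d=r.x-s["tcp_pos"][:2];print("pot",r.x*1000,"minus tcp",d*1000,"rms mm",1e3*np.sqrt(np.mean(r.fun**2)));return d
E
python3 - <<'E'
from h import *
s,c=wrist()
for z in(.070,.0745,.079):heldfit(c,z,s)
E
```

```text
pot [454.88722454 270.40768222] minus tcp [-3.5389701   3.97168272] rms mm 0.2967964251719187
pot [454.26357062 271.07675023] minus tcp [-4.16262402  4.64075074] rms mm 0.4321518315875591
pot [453.63123047 271.75650362] minus tcp [-4.79496416  5.32050413] rms mm 0.5695887382894148
```

servo_tool(
  deltas=[
    {"dx": 0,"dy": 0,"dz": 40,"rx": 0,"ry": 0,"rz": 0,"fingers": 1},
    {"dx": 3,"dy": -20,"dz": 35,"rx": 0,"ry": 0,"rz": 0,"fingers": 1},
    {"dx": 5,"dy": -40,"dz": 15,"rx": 0,"ry": 0,"rz": 0,"fingers": 1},
    {"dx": 6,"dy": -45,"dz": 0,"rx": 0,"ry": 0,"rz": 0,"fingers": 1},
    {"dx": 6,"dy": -45,"dz": 0,"rx": 0,"ry": 0,"rz": 0,"fingers": 1},
    {"dx": 6,"dy": -45,"dz": 0,"rx": 0,"ry": 0,"rz": 0,"fingers": 1},
    {"dx": 6,"dy": -45,"dz": 0,"rx": 0,"ry": 0,"rz": 0,"fingers": 1},
    {"dx": 4,"dy": -30,"dz": 0,"rx": 0,"ry": 0,"rz": 0,"fingers": 1},
  ],
)

```text
clock: 4.5
tcp_pos: [0.4938, -0.0063, 0.2429]
orientation: [-0.0, 0.411, 0.912, -0.0]
wrist_force: [0.7, 0.2, -1.0]
finger_gap: 0.0165
```

servo_tool(
  deltas=[
    {"dx": 0,"dy": -12,"dz": 0,"rx": 0,"ry": 0,"rz": 0,"fingers": 1},
    {"dx": 0,"dy": 0,"dz": 0,"rx": 0,"ry": 0,"rz": 0,"fingers": 1},
  ],
)

```text
clock: 4.7
tcp_pos: [0.4937, -0.017, 0.2429]
orientation: [-0.001, 0.411, 0.912, -0.0]
wrist_force: [0.1, 0.6, -2.4]
finger_gap: 0.0162
```

```bash
python3 - <<'E'
from h import *
s,c=wrist();print(s["tcp_pos"],s["wrist_force"]);heldfit(c,s["tcp_pos"][2]-.0817,s);reds(c,.058,150);save("w3.png",c["img"])
E
```

```text
[ 0.49370969 -0.01698194  0.24291477] [ 0.14410348  0.55216819 -2.39789805]
pot [489.15477596 -11.28071866] minus tcp [-4.55491404  5.70122011] rms mm 9.094880528122655
[327.  263.3] [202, 213, 251, 96, 14576] [509.8 -30.8]
[229.8 333.5] [208, 311, 47, 47, 1259] [ 494.3 -109.6]
[325.  386.6] [289, 343, 72, 80, 3045] [567.9 -98.3]
[ 42.3 399.5] [3, 374, 94, 63, 2918] [ 428.6 -234.9]
```

View pics/w3.png

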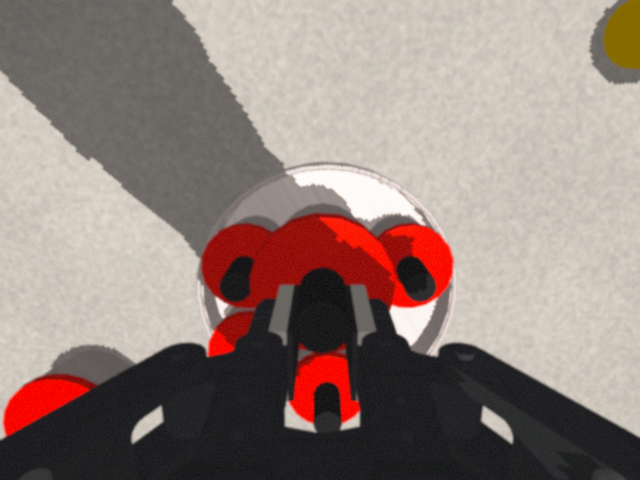

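The held pot at (322,265) hangs over the gap, with its neighbours' lids symmetric at (238,265) and (413,265). I'm shifting it by (+3,+2) mm and lowering.

servo_tool(
  deltas=[
    {"dx": 3,"dy": 2,"dz": -20,"rx": 0,"ry": 0,"rz": 0,"fingers": 1},
    {"dx": 0,"dy": 0,"dz": -20,"rx": 0,"ry": 0,"rz": 0,"fingers": 1},
    {"dx": 0,"dy": 0,"dz": -15,"rx": 0,"ry": 0,"rz": 0,"fingers": 1},
    {"dx": 0,"dy": 0,"dz": -10,"rx": 0,"ry": 0,"rz": 0,"fingers": 1},
    {"dx": 0,"dy": 0,"dz": -10,"rx": 0,"ry": 0,"rz": 0,"fingers": 1},
    {"dx": 0,"dy": 0,"dz": -10,"rx": 0,"ry": 0,"rz": 0,"fingers": 1},
  ],
)

```text
clock: 5.35
tcp_pos: [0.4972, -0.013, 0.1584]
orientation: [0.0, 0.409, 0.912, 0.0]
wrist_force: [0.1, -0.3, -1.3]
finger_gap: 0.016
```

```bash
python3 - <<'E'
from h import *
s=env.get_state();print(s["tcp_pos"],s["wrist_force"])
c=read_camera("side");a=cv2.resize(c["img"][150:290,220:420],None,fx=4,fy=4,interpolation=cv2.INTER_CUBIC);save("s3.png",a)
E
```

```text
[ 0.49722698 -0.01298799  0.15842039] [ 0.05116457 -0.25349015 -1.28043073]
```

View pics/s3.png

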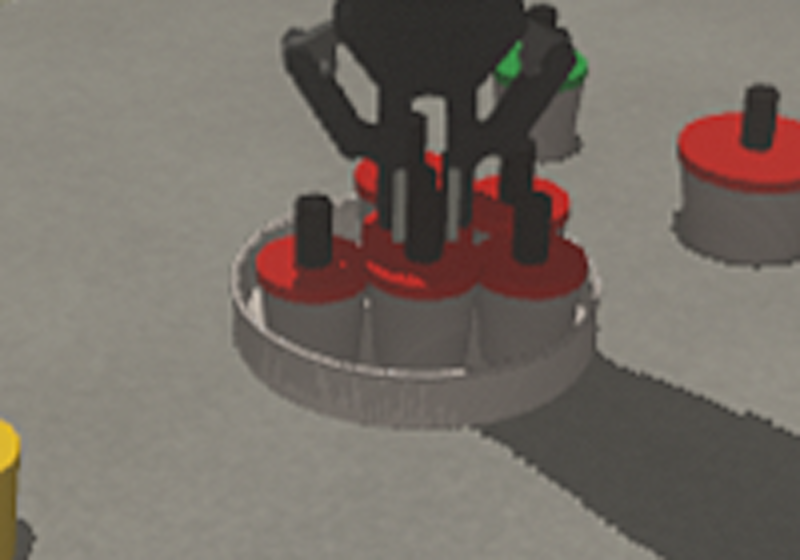

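The pot is in the gap between its two neighbours with no contact force, so I'm lowering the last bit and opening partway.

servo_tool(
  deltas=[
    {"dx": 0,"dy": 0,"dz": -8,"rx": 0,"ry": 0,"rz": 0,"fingers": 1},
    {"dx": 0,"dy": 0,"dz": -6,"rx": 0,"ry": 0,"rz": 0,"fingers": 1},
    {"dx": 0,"dy": 0,"dz": -4,"rx": 0,"ry": 0,"rz": 0,"fingers": 1},
    {"dx": 0,"dy": 0,"dz": 0,"rx": 0,"ry": 0,"rz": 0,"fingers": 1},
  ],
)

```text
clock: 5.8
tcp_pos: [0.4968, -0.0138, 0.1403]
orientation: [-0.0, 0.41, 0.912, -0.0]
wrist_force: [-0.1, -0.2, -2.2]
finger_gap: 0.0161
```

servo_tool(
  deltas=[
    {"dx": 0,"dy": 0,"dz": -1.5,"rx": 0,"ry": 0,"rz": 0,"fingers": 1},
    {"dx": 0,"dy": 0,"dz": -0.5,"rx": 0,"ry": 0,"rz": 0,"fingers": 1},
  ],
)

```text
clock: 6.0
tcp_pos: [0.4975, -0.0138, 0.1396]
orientation: [0.001, 0.41, 0.912, 0.0]
wrist_force: [-2.2, 0.3, 7.6]
finger_gap: 0.0164
```

Force is up to +7.6 N, so it is on the floor. Releasing and retreating.

servo_tool(
  deltas=[
    {"dx": 0,"dy": 0,"dz": 0,"rx": 0,"ry": 0,"rz": 0,"fingers": 0.2},
    {"dx": 0,"dy": 0,"dz": 0,"rx": 0,"ry": 0,"rz": 0,"fingers": 0.2},
    {"dx": 0,"dy": 0,"dz": 0,"rx": 0,"ry": 0,"rz": 0,"fingers": 0.2},
    {"dx": 0,"dy": 0,"dz": 20,"rx": 0,"ry": 0,"rz": 0,"fingers": 0.2},
    {"dx": 0,"dy": 0,"dz": 40,"rx": 0,"ry": 0,"rz": 0,"fingers": 0.2},
    {"dx": 0,"dy": 0,"dz": 45,"rx": 0,"ry": 0,"rz": 0,"fingers": 0.2},
    {"dx": 10,"dy": 30,"dz": 0,"rx": 0,"ry": 0,"rz": 0,"fingers": -1},
    {"dx": 15,"dy": 47,"dz": 0,"rx": 0,"ry": 0,"rz": 0,"fingers": -1},
  ],
)

```text
clock: 6.8
tcp_pos: [0.5234, 0.0622, 0.2461]
orientation: [0.002, 0.412, 0.911, 0.001]
wrist_force: [1.0, -0.2, 0.0]
finger_gap: 0.062
```

servo_tool(
  deltas=[
    {"dx": 15,"dy": 47,"dz": 0,"rx": 0,"ry": 0,"rz": 0,"fingers": -1},
    {"dx": 15,"dy": 47,"dz": 0,"rx": 0,"ry": 0,"rz": 0,"fingers": -1},
    {"dx": 15,"dy": 47,"dz": 0,"rx": 0,"ry": 0,"rz": 0,"fingers": -1},
    {"dx": 15,"dy": 47,"dz": 0,"rx": 0,"ry": 0,"rz": 0,"fingers": -1},
    {"dx": 15,"dy": 40,"dz": 0,"rx": 0,"ry": 0,"rz": 0,"fingers": -1},
    {"dx": 5,"dy": 22,"dz": 0,"rx": 0,"ry": 0,"rz": 0,"fingers": -1},
    {"dx": 0,"dy": 0,"dz": 0,"rx": 0,"ry": 0,"rz": 0,"fingers": -1},
  ],
)

```text
clock: 7.5
tcp_pos: [0.6022, 0.3166, 0.2427]
orientation: [-0.0, 0.408, 0.913, 0.0]
wrist_force: [0.7, -0.3, -0.2]
finger_gap: 0.0854
```

```bash
python3 - <<'E'
from h import *
s,c=wrist();print(s["tcp_pos"]);reds(c,.054)
c=read_camera("top");reds(c,.055,150);save("t4.png",c["img"])
E
```

```text
[0.60218013 0.31656673 0.24268613]
[321.4 230.2] [278, 187, 88, 87, 4921] [602.4 315.9]
[159.6 176.3] [147, 163, 27, 27, 420] [603.2 312.6]
[357.3 205.5] [333, 182, 50, 48, 1044] [552.8 -77.6]
[319.4 219.5] [304, 192, 32, 56, 1070] [523.6  -3.9]
[374.8 225.5] [362, 212, 27, 28, 539] [ 514. -112.]
[351.8 245.2] [339, 232, 27, 28, 528] [474.6 -67.5]
[445.9 257.8] [425, 237, 43, 42, 1359] [ 453.8 -249.8]
```

B's lid is at about (494.7,-9.6) mm, within 3 mm of its seat. Next I'm descending on A.

servo_tool(
  deltas=[
    {"dx": 0,"dy": -1,"dz": -40,"rx": 0,"ry": 0,"rz": 0,"fingers": -1},
    {"dx": 0,"dy": 0,"dz": -40,"rx": 0,"ry": 0,"rz": 0,"fingers": -1},
    {"dx": 0,"dy": 0,"dz": -28,"rx": 0,"ry": 0,"rz": 0,"fingers": -1},
    {"dx": 0,"dy": 0,"dz": 0,"rx": 0,"ry": 0,"rz": 0,"fingers": -1},
  ],
)

```text
clock: 8.0
tcp_pos: [0.5991, 0.3095, 0.1311]
orientation: [-0.003, 0.411, 0.912, -0.003]
wrist_force: [-1.7, -0.8, -0.2]
finger_gap: 0.0855
```

servo_tool(
  deltas=[
    {"dx": 3,"dy": 6,"dz": 2,"rx": 0,"ry": 0,"rz": 0,"fingers": -1},
    {"dx": 0,"dy": 0,"dz": 0,"rx": 0,"ry": 0,"rz": 0,"fingers": -1},
  ],
)

```text
clock: 8.2
tcp_pos: [0.607, 0.3188, 0.1409]
orientation: [0.002, 0.41, 0.912, 0.002]
wrist_force: [-0.2, -0.5, 0.4]
finger_gap: 0.0858
```

servo_tool(
  deltas=[
    {"dx": 0,"dy": 0,"dz": 0,"rx": 0,"ry": 0,"rz": 0,"fingers": -1},
    {"dx": 0,"dy": 0,"dz": 0,"rx": 0,"ry": 0,"rz": 0,"fingers": -1},
    {"dx": 0,"dy": 0,"dz": 0,"rx": 0,"ry": 0,"rz": 0,"fingers": -1},
  ],
)

```text
clock: 8.5
tcp_pos: [0.6054, 0.3184, 0.1388]
orientation: [0.001, 0.41, 0.912, 0.001]
wrist_force: [-0.5, 0.4, -0.4]
finger_gap: 0.0855
```

servo_tool(
  deltas=[
    {"dx": -3,"dy": -3,"dz": -3,"rx": 0,"ry": 0,"rz": 0,"fingers": -1},
    {"dx": 0,"dy": 0,"dz": -3,"rx": 0,"ry": 0,"rz": 0,"fingers": -1},
    {"dx": 0,"dy": 0,"dz": 0,"rx": 0,"ry": 0,"rz": 0,"fingers": -1},
    {"dx": 0,"dy": 0,"dz": 0,"rx": 0,"ry": 0,"rz": 0,"fingers": 1},
    {"dx": 0,"dy": 0,"dz": 0,"rx": 0,"ry": 0,"rz": 0,"fingers": 1},
    {"dx": 0,"dy": 0,"dz": 0,"rx": 0,"ry": 0,"rz": 0,"fingers": 1},
    {"dx": 0,"dy": 0,"dz": 0,"rx": 0,"ry": 0,"rz": 0,"fingers": 1},
    {"dx": 0,"dy": 0,"dz": 0,"rx": 0,"ry": 0,"rz": 0,"fingers": 1},
  ],
)

```text
clock: 9.3
tcp_pos: [0.6022, 0.3153, 0.1319]
orientation: [0.0, 0.41, 0.912, 0.0]
wrist_force: [0.1, -0.2, -1.2]
finger_gap: 0.0165
```

servo_tool(
  deltas=[
    {"dx": 0,"dy": 0,"dz": 15,"rx": 0,"ry": 0,"rz": 0,"fingers": 1},
    {"dx": 0,"dy": 0,"dz": 5,"rx": 0,"ry": 0,"rz": 0,"fingers": 1},
    {"dx": 0,"dy": 0,"dz": 0,"rx": 0,"ry": 0,"rz": 0,"fingers": 1},
  ],
)

```text
clock: 9.6
tcp_pos: [0.6027, 0.3155, 0.1527]
orientation: [0.001, 0.41, 0.912, 0.001]
wrist_force: [0.2, -0.2, -1.4]
finger_gap: 0.0163
```

```bash
python3 - <<'E'
from h import *
s,c=wrist();z=s["tcp_pos"][2];print(s["tcp_pos"],s["wrist_force"])
for d in(.076,.079,.082):heldfit(c,z-d,s)
E
```

```text
[0.60266521 0.3155158  0.1527081 ] [ 0.23125606 -0.17129949 -1.41911629]
pot [602.64232986 315.70530365] minus tcp [-0.02288104  0.18950763] rms mm 0.39934231932052094
pot [603.1405368  315.13964152] minus tcp [ 0.47532591 -0.3761545 ] rms mm 0.3028225114114128
pot [603.63416184 314.57881846] minus tcp [ 0.96895095 -0.93697756] rms mm 0.21151936776566593
```

The grasp is centred. I'm lifting and carrying A to S1.

servo_tool(
  deltas=[
    {"dx": 0,"dy": 0,"dz": 40,"rx": 0,"ry": 0,"rz": 0,"fingers": 1},
    {"dx": 0,"dy": 0,"dz": 40,"rx": 0,"ry": 0,"rz": 0,"fingers": 1},
    {"dx": 0,"dy": -20,"dz": 12,"rx": 0,"ry": 0,"rz": 0,"fingers": 1},
    {"dx": -1,"dy": -45,"dz": 0,"rx": 0,"ry": 0,"rz": 0,"fingers": 1},
    {"dx": -1,"dy": -48,"dz": 0,"rx": 0,"ry": 0,"rz": 0,"fingers": 1},
    {"dx": -2,"dy": -48,"dz": 0,"rx": 0,"ry": 0,"rz": 0,"fingers": 1},
    {"dx": -2,"dy": -48,"dz": 0,"rx": 0,"ry": 0,"rz": 0,"fingers": 1},
    {"dx": -2,"dy": -48,"dz": 0,"rx": 0,"ry": 0,"rz": 0,"fingers": 1},
  ],
)

```text
clock: 10.45
tcp_pos: [0.5929, 0.0559, 0.2426]
orientation: [-0.001, 0.41, 0.912, -0.0]
wrist_force: [1.0, 0.3, -1.6]
finger_gap: 0.0163
```

servo_tool(
  deltas=[
    {"dx": -2,"dy": -48,"dz": 0,"rx": 0,"ry": 0,"rz": 0,"fingers": 1},
    {"dx": -2,"dy": -35,"dz": 0,"rx": 0,"ry": 0,"rz": 0,"fingers": 1},
    {"dx": 0,"dy": -18,"dz": 0,"rx": 0,"ry": 0,"rz": 0,"fingers": 1},
    {"dx": 0,"dy": 0,"dz": 0,"rx": 0,"ry": 0,"rz": 0,"fingers": 1},
    {"dx": 0,"dy": 0,"dz": 0,"rx": 0,"ry": 0,"rz": 0,"fingers": 1},
    {"dx": 0,"dy": 0,"dz": 0,"rx": 0,"ry": 0,"rz": 0,"fingers": 1},
  ],
)

```text
clock: 11.05
tcp_pos: [0.5897, -0.0421, 0.2432]
orientation: [-0.001, 0.41, 0.912, 0.0]
wrist_force: [0.7, -0.5, -1.7]
finger_gap: 0.0162
```

servo_tool(
  deltas=[
    {"dx": 1,"dy": -1,"dz": -20,"rx": 0,"ry": 0,"rz": 0,"fingers": 1},
    {"dx": 0,"dy": 0,"dz": -20,"rx": 0,"ry": 0,"rz": 0,"fingers": 1},
    {"dx": 0,"dy": 0,"dz": -15,"rx": 0,"ry": 0,"rz": 0,"fingers": 1},
    {"dx": 0,"dy": 0,"dz": -8,"rx": 0,"ry": 0,"rz": 0,"fingers": 1},
    {"dx": 0,"dy": 0,"dz": 0,"rx": 0,"ry": 0,"rz": 0,"fingers": 1},
    {"dx": 0,"dy": 0,"dz": 0,"rx": 0,"ry": 0,"rz": 0,"fingers": 1},
  ],
)

```text
clock: 11.65
tcp_pos: [0.5913, -0.0432, 0.1812]
orientation: [0.0, 0.409, 0.912, 0.0]
wrist_force: [0.2, -0.2, -1.2]
finger_gap: 0.0164
```

```bash
python3 - <<'E'
from h import *
s,c=wrist();print(s["tcp_pos"],s["wrist_force"]);reds(c,.058,200)
c=read_camera("side");a=cv2.resize(c["img"][150:290,220:420],(400,280));o=np.hstack([a,cv2.resize(read_camera("wrist")["img"],(373,280))]);save("m5.png",o)
E
```

```text
[ 0.59130845 -0.04315746  0.18123346] [ 0.24513441 -0.18771545 -1.18195161]
[203.1  62.3] [137, 0, 133, 131, 11263] [494.3  -9.3]
[ 86.6 131. ] [21, 67, 132, 129, 9969] [473.3 -65.5]
[320.2 132.1] [259, 69, 124, 128, 10797] [550.    2.1]
[207.4 198.5] [147, 140, 122, 119, 9033] [531.1 -54.2]
[104.9 259. ] [44, 205, 122, 111, 8049] [ 512.6 -109.7]
[277.4 294.6] [160, 233, 236, 121, 11855] [585.5 -69.2]
```

View pics/m5.png

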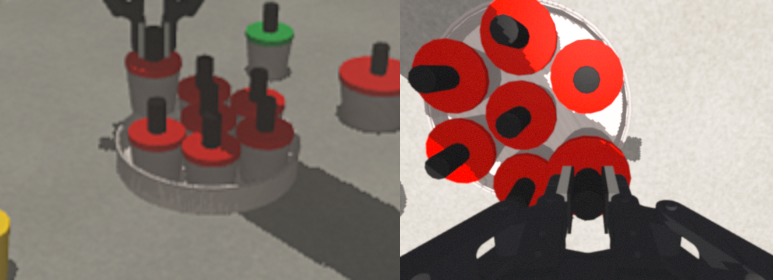

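B is at (494,-9) mm by the wrist view, and A hangs over the last gap. I'm lowering A.

servo_tool(
  deltas=[
    {"dx": -1,"dy": 1,"dz": -12,"rx": 0,"ry": 0,"rz": 0,"fingers": 1},
    {"dx": 0,"dy": 0,"dz": -12,"rx": 0,"ry": 0,"rz": 0,"fingers": 1},
    {"dx": 0,"dy": 0,"dz": -10,"rx": 0,"ry": 0,"rz": 0,"fingers": 1},
    {"dx": 0,"dy": 0,"dz": -6,"rx": 0,"ry": 0,"rz": 0,"fingers": 1},
    {"dx": 0,"dy": 0,"dz": 0,"rx": 0,"ry": 0,"rz": 0,"fingers": 1},
    {"dx": 0,"dy": 0,"dz": 0,"rx": 0,"ry": 0,"rz": 0,"fingers": 1},
  ],
)

```text
clock: 12.4
tcp_pos: [0.59, -0.0428, 0.1405]
orientation: [-0.0, 0.41, 0.912, -0.0]
wrist_force: [-0.4, -0.3, -1.2]
finger_gap: 0.0168
```

servo_tool(
  deltas=[
    {"dx": 0,"dy": 0,"dz": -3,"rx": 0,"ry": 0,"rz": 0,"fingers": 1},
    {"dx": 0,"dy": 0,"dz": -1.5,"rx": 0,"ry": 0,"rz": 0,"fingers": 1},
    {"dx": 0,"dy": 0,"dz": 0,"rx": 0,"ry": 0,"rz": 0,"fingers": 1},
  ],
)

```text
clock: 12.7
tcp_pos: [0.5901, -0.0427, 0.1362]
orientation: [0.0, 0.41, 0.912, 0.0]
wrist_force: [-0.3, 1.0, -1.8]
finger_gap: 0.0164
```

servo_tool(
  deltas=[
    {"dx": 0,"dy": 0,"dz": -1,"rx": 0,"ry": 0,"rz": 0,"fingers": 1},
    {"dx": 0,"dy": 0,"dz": 0,"rx": 0,"ry": 0,"rz": 0,"fingers": 1},
  ],
)

```text
clock: 12.9
tcp_pos: [0.5903, -0.0427, 0.1359]
orientation: [0.0, 0.41, 0.912, 0.0]
wrist_force: [-1.0, 0.1, 2.2]
finger_gap: 0.0161
```

The sign has flipped, so A is on the floor. Releasing, rising and backing off.

servo_tool(
  deltas=[
    {"dx": 0,"dy": 0,"dz": 0,"rx": 0,"ry": 0,"rz": 0,"fingers": 0.2},
    {"dx": 0,"dy": 0,"dz": 0,"rx": 0,"ry": 0,"rz": 0,"fingers": 0.2},
    {"dx": 0,"dy": 0,"dz": 0,"rx": 0,"ry": 0,"rz": 0,"fingers": 0.2},
    {"dx": 0,"dy": 0,"dz": 20,"rx": 0,"ry": 0,"rz": 0,"fingers": 0.2},
    {"dx": 0,"dy": 0,"dz": 40,"rx": 0,"ry": 0,"rz": 0,"fingers": 0.2},
    {"dx": 0,"dy": 0,"dz": 45,"rx": 0,"ry": 0,"rz": 0,"fingers": 0.2},
    {"dx": -15,"dy": 40,"dz": 20,"rx": 0,"ry": 0,"rz": 0,"fingers": 0.2},
    {"dx": -20,"dy": 45,"dz": 10,"rx": 0,"ry": 0,"rz": 0,"fingers": 0.2},
  ],
)

```text
clock: 13.7
tcp_pos: [0.5568, 0.0415, 0.2731]
orientation: [0.003, 0.412, 0.911, 0.001]
wrist_force: [0.7, 1.1, -0.1]
finger_gap: 0.0342
```

servo_tool(
  deltas=[
    {"dx": -20,"dy": 45,"dz": 10,"rx": 0,"ry": 0,"rz": 0,"fingers": 0.2},
    {"dx": -20,"dy": 45,"dz": 0,"rx": 0,"ry": 0,"rz": 0,"fingers": 0.2},
    {"dx": -20,"dy": 45,"dz": 0,"rx": 0,"ry": 0,"rz": 0,"fingers": 0.2},
    {"dx": -20,"dy": 45,"dz": 0,"rx": 0,"ry": 0,"rz": 0,"fingers": 0.2},
    {"dx": 0,"dy": 0,"dz": 0,"rx": 0,"ry": 0,"rz": 0,"fingers": 0.2},
    {"dx": 0,"dy": 0,"dz": 0,"rx": 0,"ry": 0,"rz": 0,"fingers": 0.2},
  ],
)

```text
clock: 14.3
tcp_pos: [0.4747, 0.2229, 0.2803]
orientation: [0.0, 0.409, 0.913, -0.0]
wrist_force: [0.0, 0.2, -0.1]
finger_gap: 0.0342
```

```bash
python3 - <<'E'
from h import *
s=env.get_state();print(s["clock"],s["tcp_pos"],s["wrist_force"])
c=read_camera("top");reds(c,.056,150);d=read_camera("side")
save("f.png",np.hstack([cv2.resize(c["img"][150:290,270:480],(420,280)),cv2.resize(d["img"][150:290,250:440],(380,280))]))
h=cv2.cvtColor(c["img"],cv2.COLOR_RGB2HSV).astype(int);m=(abs(h[...,0]-66)<8)&(h[...,1]>170)&(h[...,2]>90);m[:, :400]=0;m[:150]=0;m[220:]=0
p=np.argwhere(m)[:,::-1];print("green",p.min(0),p.max(0))
E
```

```text
14.3 [0.47473401 0.22286178 0.28029271] [ 0.04781895  0.18238546 -0.0974643 ]
[339.8 185.3] [327, 172, 27, 28, 525] [592.3 -42.8]
[357.3 205.5] [333, 182, 50, 48, 1055] [552.6 -77.4]
[319.4 219.5] [304, 192, 32, 56, 1062] [523.4  -3.9]
[374.8 225.5] [362, 212, 27, 28, 540] [ 513.8 -112. ]
[351.7 245.2] [339, 232, 27, 28, 527] [474.5 -67.3]
[446.  257.8] [425, 237, 43, 42, 1363] [ 453.8 -249.6]
green [439 170] [465 195]
```

View pics/f.png

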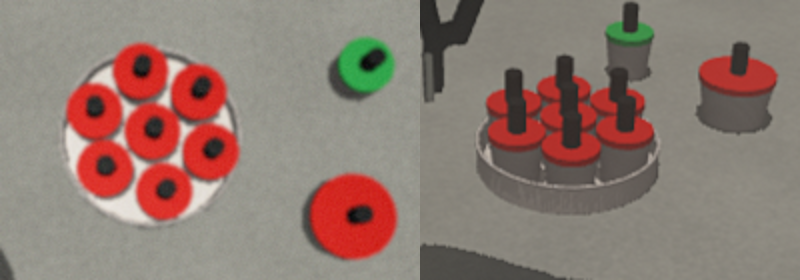

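All seven seats are filled, the lids are level, and the green pot is where it was. Handing in.

```bash
python3 -c "
from h import *
print(job.hand_in())"
```

```text
the job is handed in; nothing more can be done
None
```

Both small red-lidded pots are in the tin's two empty seats, released and standing upright, and I handed the job in at about 14.5 s of the 61 s allowed.

- **Positions:** the last top view put the first pot's lid about 2.5 mm from its seat and the second's about 1.5 mm from its seat. The first is less certain, because its lid ran together with a neighbour's in the image. An earlier wrist view of it agreed to about 1 mm.
- **Standing:** the side view showed all seven lids level. Contact force rose as each foot reached the floor, to 7.6 N for the first pot and 2.2 N for the second.
- **Other things:** the green pot showed no visible movement from its starting spot. The yellow, blue and wide pots were not touched. The gripper was well clear at the end, with wrist force near zero.
- **What disagreed:** on both fast descents the arm settled about 5 to 8 mm off sideways. The first grasp was therefore about 6 mm off-centre on the knob, which I allowed for when placing it. The second I corrected before gripping.

The hand-in reports no verdict, so I have only these checks to go on.

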